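Reset the chiller's hidden temperature dial

ROBOT

A 6-joint arm with a two-finger parallel gripper is mounted at the origin on the work surface. World frame = base frame: x ahead of the robot, y to its left, z up, the work surface at z = 0. Lengths are in m, angles in degrees, forces in N, time in s.
With the tool pointing down it reaches from about 0.35 to 0.875 m from the base axis. Payload 4.2 kg.
Tool frame: the origin (TCP) lies on the centre line of the jaws, within the pads' length; the fingertips stand 19 mm ahead of it and the grasp point (between the pads) is the TCP; z points along the fingers, y is the line along which they close (so a half turn about z gives the same grasp; the last joint's range is limited). The gripper opens to 87 mm and grips with 3 to 60 N. Pads are 19 mm wide; open, the fingers measure 117 mm over their backs; the gripper's body (75 mm by 190 mm) begins 51 mm behind the grasp point.
Start: joints at [83.915, 22.042, 0.453, 0, -68.411, -14.817], TCP at [0.223, 0.584, 0.242] pointing down, gripper open.
Joint ranges: [-179.83, 179.83], [-69.29, 118.12], [-61.27, 80.66], [-181.25, 117.63], [-171.15, -9.14], [-177.46, 177.46]. Speed limits (degrees/s): [159.86, 159.86, 180, 180, 180, 180].

INTERFACE

Orientations are given as a 3x3 rotation matrix whose columns are the frame's x, y, z axes.
In Python, from station import sense, capture, finish_job, search_frame, masks_of gives the robot as it stands.
- The arm moves only by the tool drive_tool, never from a script. Its argument "rows" is a list of rows, each a list of 7 numbers: the opening in per cent of the stroke, from 0 (shut) to 100 (fully open), then the shift along the world's x, y, z in mm, then the turn, a rotation vector about the world's x, y, z in rad. In form: [[fingers, dx, dy, dz, wx, wy, wz], ...]. A call has 1 to 5 rows; each row shifts and turns the commanded pose from where the row before left it; what a row does not reach is not made up. A row lasts 1/12 s, in which the tool goes at most 41.7 mm and 7.16 degrees, less where a joint would pass 70% of its speed; a pose out of reach is approached as far as the arm can. A call is refused whole if a number of a shift passes 41.7 or a number of a turn 0.125, either way. A call with a gripper value outside its range is refused whole. The fingers move at their own pace and stop on an object; the grip force is fixed at half the most. Time passes only in rows, so rows that do not move let the fingers close. It gives the time, the measured TCP pose, the force, the opening and the grip force at its end, in the units of the state.
- sense(): the state, without advancing time (a new reading comes with each control period).
- capture(name): name is "side" or "top" or "wrist"; returns a dict with "frame" (420x560x3 uint8, red, green, blue), "z_map" (420x560 float32, m along the optical axis (not along the pixel's ray), 0 where there is no reading), "fx", "fy", "cx", "cy" (pixels), "R" (3x3) and "t" (3): a world point X has camera coordinates R X + t; the wrist camera has in their place "T_tool_cam" (4x4, takes a point from camera to tool coordinates, whose origin is the TCP and whose axes are the flange's). Camera axes: x right, y down, z forward; pixel columns grow to the right and rows downward; lengths in m; the calibration is good to about 2 mm. A picture is of the moment at which its call begins: read the wrist's pose just before it.
- finish_job(): hands the job in; it is judged then, once.
Trained networks look in a picture, given as the dict that the camera call returned (one of the last four; its "shot" number tells which), for a name from the list of things; names that differ only in an ending like _2 or _b are one class to them, and where a whole thing is asked for, a point or a joint stands for the part that bears it (a point fixed in the world has none). Each returns a list of dicts, best first, with "p" (0 to 1); they miss things now and then, are a little off and sometimes report something else, mostly with a low value. They report only what shows in the picture. A call takes as long as a camera call.
- search_frame(label, picture): "xy" ([column, row] in pixels, amid what is visible of it).
- masks_of(label, picture): "region" (420x560 bool, what is visible of it) and "xy" ([column, row] in pixels, amid what is visible of it).
The state is a dict: "time_s": time; "joints": joint angles; "joint_velocities": joint speeds; "effort": joint torques, N m; "tcp_pos": TCP position; "ee_rot": TCP orientation; "wrist_force": force on the tool from outside, world axes, zero at the start; "moment": the same for the moment, N m; "gripper_width": opening from 0.0 (shut) to 1.0 (fully open); "gripper_force": force on a finger pad.
Only numpy, scipy, OpenCV 4.12 (cv2) and the standard library are available. Lean on these libraries where they do the work, as an engineer would, in place of code of your own. Each camera call takes 0.05 s, during which the arm holds its last target. There are 200 camera calls.

TASK

Press the chiller's blue release button so that the control caddy pops out, push its dial in and turn it clockwise until it points at the blue mark, and let it click back up there. Then push the caddy home until it latches, and leave the jar, can and tub where they stand.

Things in the scene. Friction and masses are not known exactly. Their poses are not given: they have to be found in the camera images.
- chiller: low white counter-top chiller, 240 (x) x 360 (y) x 115 mm high, fixed to the counter. Origin: centre of its underside; x points to its rear, front faces -x (to the robot), z up. The control caddy (panel 132 mm wide) starts shut, flush in the front, its middle line at chiller y = -75 mm. On its top stand only the release button (12 mm high) and the tub
- release_top (a point): middle of the top of the blue round release button (diameter 32 mm, stands 12 mm proud of the chiller's top, at chiller x -85, y +35 mm). Pressed straight down it sinks at most 9 mm, sprung (1.5 N to 4.5 N); from about 6 mm down it frees the caddy
- release (a joint): how far the release button is down, m (0 up, 0.009 fully down). It springs back up; it also dips and comes back up by itself as the caddy clicks home
- caddy_front (a point): point on the middle of the caddy's white front panel (outer face), 82 mm above the counter; the panel is 8 mm thick and reaches from 37 to 103 mm above the counter, 132 mm wide. Axes as the chiller's: +x pushes the caddy in
- caddy (a joint): how far the caddy is out, m: 0 latched flush, 0.110 fully out along the chiller's -x. A spring drives it out (4 N when home, 1.8 N when out); pushing it home takes up to 10 N near the end; it can be pushed 3 mm past flush (-0.003) to a hard stop, and latches as it passes 0
- dial_grip (a point): middle of the dial's round white cap (28 mm across, 24 high) on the dial's axis; red stripe on its top and on the skirt (42 mm across, its top 12 mm below this point) mark the pointer. The point's x axis points to the pointer, z up. The axis is 58 mm behind the caddy's outer face; with the caddy out it stands 52 mm in front of the chiller, this point 79 mm above the counter
- dial (a joint): dial angle, rad, growing clockwise seen from above. Five click positions 0, 0.45, 0.90, 1.35, 1.80, each with a dot on the dark deck (white, white, white, blue, white): the blue mark is 1.35. At 0.90 the pointer points along the chiller's -x. It starts near 0, 0.45 or 0.90. Unless pushed in it turns only about 0.08 either way of a position
- dial_press (a joint): how far the dial is pushed in, m (0 up, 0.010 fully in), sprung 2.5 N to 6.5 N. It must be in by more than 8 mm to turn past the stops, and stays in only while pushed; let go within about 0.15 rad of a click position it rises and drops into it
- jar: bystander: amber jar with a yellow lid, 68 mm diameter, 95 mm high; origin under its centre
- can: bystander: green can, 66 mm diameter, 115 mm high; origin under its centre
- tub: bystander: yellow tub with green lid, 81 x 106 x 54 mm, on the chiller's top near its rear; origin under its centre

How it is judged (in metres and radians):
On the way, in this order (a step that is already met when the one before it is completed fails the run):
1. the release is pressed and the caddy springs out (value of joint caddy above 0.095 m), for 0.2 s.
2. with the caddy out, the dial is at the blue mark and has clicked back up (value of joint dial between 1.23 and 1.47 rad and value of joint dial_press below 0.0025 m and value of joint caddy above 0.085 m), for 0.2 s.
At the end, for the whole second after the job is handed in: The caddy is latched home (within 4 mm of flush, the release button up within 2 mm) and the dial is up (within 2.5 mm) at the blue mark (1.35 rad within 0.12) (value of joint dial between 1.23 and 1.47 rad and value of joint dial_press below 0.0025 m and value of joint caddy below 0.004 m and value of joint release below 0.002 m); the robot touches nothing.
It fails at once if the jar is shoved more than 30 mm or tipped (distance of jar from where it was at the start of the episode above 0.03 m or angle between jar's own z axis and vertical above 0.3 rad).
It fails at once if the can is shoved more than 30 mm or tipped (distance of can from where it was at the start of the episode above 0.03 m or angle between can's own z axis and vertical above 0.3 rad).
It fails at once if the tub is shoved more than 30 mm or tipped (distance of tub from where it was at the start of the episode above 0.03 m or angle between tub's own z axis and vertical above 0.3 rad).
It also fails if it takes over 51 s, if anything falls off the work surface, if the arm or the gripper's body presses on something with over 40 N, if the wrist force passes 120 N, or if a joint passes its speed limit or range.

## Working session

There is one attempt and no reset: what is moved stays moved. The work goes in short steps, Python scripts to look and compute and a tool call to move; the robot and the scene stay as the last step left them, time stands still between calls to the robot, and variables do not carry over. Pictures are saved under pics/ and viewed, at most 10 in all, crops included, and the job is handed in when it is done.

Besides the shell and the picture viewer there is one more tool, called after ">>>" as name(argument=value, ...) on one line, values as JSON. drive_tool: Moves the arm, as the interface text tells. Its arguments: {"type":"object","properties":{"rows":{"type":"array"}},"required":["rows"]}

```bash
mkdir -p pics; cat > h.py <<'E'
import numpy as np, cv2
from station import sense, capture, finish_job, search_frame, masks_of
def cam2w(c, s=None):
    if "R" in c: R=np.array(c["R"]).T; return R, -R@np.array(c["t"])
    T=np.array(c["T_tool_cam"]); Rt=np.array(s["ee_rot"]); return Rt@T[:3,:3], Rt@T[:3,3]+np.array(s["tcp_pos"])
def cloud(c,s=None):
    R,t=cam2w(c,s); z=c["z_map"]; v,u=np.mgrid[:z.shape[0],:z.shape[1]]
    P=np.stack([(u-c["cx"])/c["fx"]*z,(v-c["cy"])/c["fy"]*z,z],-1)@R.T+t
    P[z<=0]=np.nan; return P
def save(c,n): cv2.imwrite(f"pics/{n}.png",c["frame"][:,:,::-1])
E
python3 - <<'E'
from h import *
s=sense(); print(s["time_s"],s["tcp_pos"],s["wrist_force"],np.round(s["ee_rot"],2).tolist())
ims=[]
for n in("top","side"):
    c=capture(n); P=cloud(c); ims.append(c["frame"])
    for l in("chiller","release_top","caddy_front","jar","can","tub"):
        for m in masks_of(l,c)[:2]:
            Q=P[m["region"]]; Q=Q[~np.isnan(Q[:,0])]
            if len(Q): print(n,l,round(m["p"],2),np.round(m["xy"]),len(Q),np.round(np.median(Q,0),3),np.round(np.percentile(Q,2,0),3),np.round(np.percentile(Q,98,0),3))
    M=[m for m in masks_of("chiller",c)]
    if M:
        Q=P[M[0]["region"]]; Q=Q[(abs(Q[:,2]-.115)<.004)]
        r=cv2.minAreaRect((Q[:,:2]*1000).astype(np.float32)); print(n,"top rect mm",r,len(Q),np.median(Q[:,2]))
        print(np.round(cv2.boxPoints(r)))
v=np.vstack(ims); cv2.imwrite("pics/a.png",cv2.resize(v,(400*1,600))[:,:,::-1])
cv2.imwrite("pics/top.png",ims[0][:,:,::-1])
E
```

```text
0.0 [0.22274148 0.5833602  0.2404692 ] [0.38827993 0.08938896 0.80886839] [[0.93, -0.36, -0.0], [-0.36, -0.93, -0.0], [0.0, 0.0, -1.0]]
top chiller 0.85 [223. 186.] 21621 [0.651 0.03  0.115] [ 0.541 -0.123  0.085] [0.797 0.222 0.119]
top chiller 0.16 [197. 218.] 230 [0.584 0.072 0.127] [0.57  0.058 0.124] [0.599 0.085 0.13 ]
top release_top 0.63 [198. 219.] 208 [0.584 0.07  0.127] [0.57  0.058 0.125] [0.597 0.084 0.13 ]
top caddy_front 0.58 [264. 230.] 61 [ 0.567 -0.04   0.075] [ 0.563 -0.101  0.04 ] [ 0.577 -0.017  0.103]
top jar 0.7 [367. 234.] 1111 [ 0.56  -0.237  0.094] [ 0.531 -0.271  0.019] [ 0.589 -0.213  0.098]
top can 0.84 [169. 288.] 1355 [0.461 0.131 0.114] [0.431 0.108 0.017] [0.489 0.167 0.118]
top tub 0.56 [154. 152.] 3153 [0.704 0.151 0.169] [0.66  0.098 0.117] [0.754 0.208 0.172]
top top rect mm ((673.3726806640625, 51.75267028808594), (240.7324981689453, 360.00128173828125), 9.791115760803223) 20542 0.11510411264478976
[[ 524.  209.]
 [ 585. -146.]
 [ 823. -105.]
 [ 761.  250.]]
side chiller 0.58 [283. 184.] 13040 [ 0.64  -0.016  0.113] [ 0.533 -0.142  0.006] [0.804 0.205 0.118]
side release_top 0.68 [243. 168.] 110 [0.581 0.067 0.126] [0.568 0.054 0.119] [0.595 0.083 0.13 ]
side caddy_front 0.82 [261. 217.] 533 [ 0.568 -0.047  0.074] [ 0.557 -0.106  0.04 ] [0.578 0.016 0.103]
side jar 0.62 [305. 287.] 1167 [ 0.552 -0.263  0.082] [ 0.527 -0.281  0.008] [ 0.585 -0.224  0.097]
side can 0.97 [192. 190.] 1124 [0.454 0.118 0.087] [0.426 0.107 0.005] [0.487 0.164 0.117]
side tub 0.82 [272. 126.] 1410 [0.7   0.135 0.167] [0.66  0.095 0.121] [0.755 0.198 0.171]
side top rect mm ((672.699462890625, 50.25172424316406), (242.17147827148438, 362.1700744628906), 9.824915885925293) 8482 0.11459426505626713
[[ 522.  208.]
 [ 584. -149.]
 [ 823. -108.]
 [ 761.  249.]]
```

View pics/top.png

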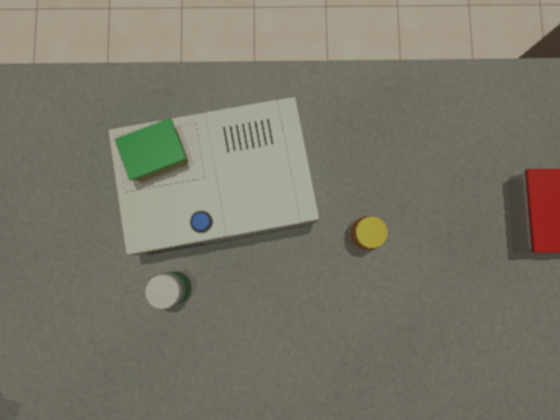

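View pics/a.png

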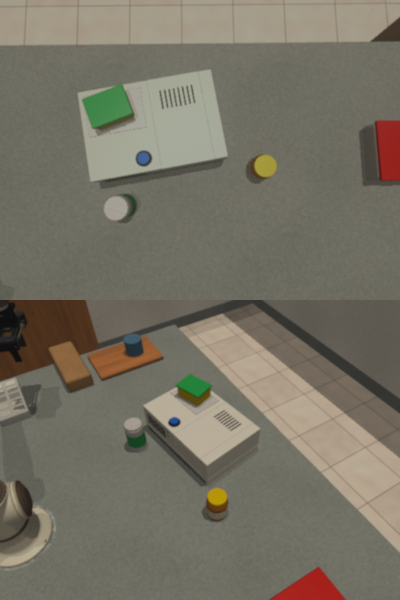

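The images show the chiller centred at about (673, 51) mm with yaw 9.8°. The blue button is at pixel (200, 221), or (583, 71) mm at z 0.127. The can is near (168, 290) and the jar near (370, 233). All of this fits the given sizes, so I'm moving above the button with the fingers shut.

>>> drive_tool(rows=[[0,22.5,-32,0,0,0,0],[0,22.5,-32,0,0,0,0],[0,22.5,-32,0,0,0,0],[0,22.5,-32,0,0,0,0],[0,22.5,-32,0,0,0,0]])

```text
time_s: 1.22
tcp_pos: [0.3361, 0.4223, 0.2417]
ee_rot: [[0.934, -0.356, 0.0], [-0.356, -0.934, 0.0], [0.0, -0.0, -1.0]]
wrist_force: [0.8, -0.8, 0.8]
gripper_width: 0.703
gripper_force: 0.0
```

>>> drive_tool(rows=[[0,22.5,-32,0,0,0,0],[0,22.5,-32,0,0,0,0],[0,22.5,-32,0,0,0,0],[0,22.5,-32,0,0,0,0],[0,22.5,-32,0,0,0,0]])

```text
time_s: 1.63
tcp_pos: [0.4487, 0.2622, 0.242]
ee_rot: [[0.934, -0.356, 0.001], [-0.356, -0.934, 0.001], [0.0, -0.001, -1.0]]
wrist_force: [0.3, 0.7, -0.2]
gripper_width: 0.321
gripper_force: 0.0
```

>>> drive_tool(rows=[[0,22.5,-32,0,0,0,0],[0,22.5,-32,0,0,0,0],[0,22.5,-32,0,0,0,0],[0,22.5,-32,0,0,0,0],[0,22.5,-32,0,0,0,0]])

```text
time_s: 2.05
tcp_pos: [0.5613, 0.1021, 0.2419]
ee_rot: [[0.934, -0.357, 0.001], [-0.357, -0.934, 0.0], [0.0, -0.0, -1.0]]
wrist_force: [0.5, 0.8, -0.7]
gripper_width: 0.016
gripper_force: 0.0
```

>>> drive_tool(rows=[[0,22.5,-32,0,0,0,0],[0,0,0,-20,0,0,0],[0,0,0,-20,0,0,0],[0,0,0,0,0,0,0],[0,0,0,0,0,0,0]])

```text
time_s: 2.47
tcp_pos: [0.5825, 0.0714, 0.2008]
ee_rot: [[0.934, -0.357, -0.002], [-0.357, -0.934, -0.001], [-0.002, 0.002, -1.0]]
wrist_force: [0.4, -0.4, 1.1]
gripper_width: 0.003
gripper_force: 0.0
```

```bash
python3 - <<'E'
from h import *
s=sense(); print(s["time_s"],s["tcp_pos"],np.round(s["joints"],1),s["wrist_force"],s["gripper_width"],np.round(s["ee_rot"],2).tolist())
c=capture("wrist");P=cloud(c,s)
for m in masks_of("release_top",c)[:2]:
    Q=P[m["region"]]; print(m["p"],m["xy"],np.nanmedian(Q,0),np.nanmean(Q,0))
E
```

```text
2.4667 [0.58253141 0.07143366 0.20083931] [ 22.8  20.2  -8.4   0.  -61.5  46.3] [ 0.42880758 -0.37528224  1.09501079] 0.0028589170770833934 [[0.93, -0.36, -0.0], [-0.36, -0.93, -0.0], [-0.0, 0.0, -1.0]]
0.77 [276.6, 223.6] [0.58694196 0.07163353 0.12917442] [0.58668092 0.07178617 0.12891582]
```

>>> drive_tool(rows=[[0,1,0,-25,0,0,0],[0,0,0,-25,0,0,0],[0,0,0,-5,0,0,0],[0,0,0,-4,0,0,0],[0,0,0,-3,0,0,0]])

```text
time_s: 2.98
tcp_pos: [0.5845, 0.0724, 0.1411]
ee_rot: [[0.935, -0.356, 0.002], [-0.356, -0.935, 0.0], [0.002, -0.001, -1.0]]
wrist_force: [-0.5, -0.5, 1.0]
gripper_width: 0.005
gripper_force: 0.4
```

>>> drive_tool(rows=[[0,0,0,0,0,0,0],[0,0,0,0,0,0,0]])

```text
time_s: 3.15
tcp_pos: [0.5846, 0.0723, 0.1411]
ee_rot: [[0.934, -0.356, 0.002], [-0.356, -0.934, 0.001], [0.002, -0.001, -1.0]]
wrist_force: [-1.6, 0.9, 2.2]
gripper_width: 0.006
gripper_force: 1.5
```

>>> drive_tool(rows=[[0,0,0,-2,0,0,0],[0,0,0,-2,0,0,0],[0,0,0,0,0,0,0],[0,0,0,0,0,0,0]])

```text
time_s: 3.48
tcp_pos: [0.5847, 0.0723, 0.1374]
ee_rot: [[0.934, -0.356, 0.003], [-0.356, -0.934, 0.001], [0.002, -0.002, -1.0]]
wrist_force: [-3.7, 2.1, 8.6]
gripper_width: 0.004
gripper_force: 4.2
```

```bash
python3 - <<'E'
from h import *
s=sense(); print(s["time_s"],s["tcp_pos"],s["wrist_force"])
for n in("top",):
    c=capture(n);P=cloud(c)
    for l in("caddy_front","dial_grip"):
      for m in masks_of(l,c)[:2]:
        Q=P[m["region"]]; print(l,m["p"],m["xy"],np.nanmedian(Q,0))
E
```

```text
3.4833 [0.58470724 0.07226732 0.13739489] [-3.67276537  2.14866434  8.63594271]
caddy_front 0.76 [270.1, 260.3] [ 0.50954327 -0.05537343  0.0506801 ]
```

>>> drive_tool(rows=[[0,0,0,20,0,0,0],[0,0,0,35,0,0,0],[52,-17,-31,10,0,0,0],[52,-17,-31,0,0,0,0],[52,-17,-31,0,0,0,0]])

```text
time_s: 4.05
tcp_pos: [0.5333, -0.0217, 0.2015]
ee_rot: [[0.935, -0.356, 0.004], [-0.356, -0.935, 0.001], [0.003, -0.002, -1.0]]
wrist_force: [0.3, -1.2, 0.0]
gripper_width: 0.148
gripper_force: 0.0
```

>>> drive_tool(rows=[[52,-17,-31,0,0,0,0],[52,0,0,0,0,0,0],[52,0,0,0,0,0,0],[52,0,0,0,0,0,0]])

```text
time_s: 4.38
tcp_pos: [0.5166, -0.0523, 0.2008]
ee_rot: [[0.934, -0.357, 0.001], [-0.357, -0.934, 0.0], [0.001, -0.001, -1.0]]
wrist_force: [0.0, 0.2, -0.4]
gripper_width: 0.449
gripper_force: 0.0
```

```bash
python3 - <<'E'
from h import *
s=sense(); print(s["time_s"],s["tcp_pos"],s["wrist_force"],np.round(s["joints"],1),s["gripper_width"])
for n in("top","wrist"):
    c=capture(n);P=cloud(c,s)
    for l in("caddy_front","dial_grip","release_top"):
      for m in masks_of(l,c)[:2]:
        Q=P[m["region"]]; print(n,l,m["p"],m["xy"],np.nanmedian(Q,0))
save(c,"w1")
f=c["frame"].astype(int); red=(f[...,0]>110)&(f[...,1]<80)&(f[...,2]<80); blue=(f[...,2]>110)&(f[...,0]<80)
cap=(P[...,2]>.084)&(P[...,2]<.097)&(np.hypot(P[...,0]-.516,P[...,1]+.052)<.03)
print("cap",cap.sum(),np.nanmean(P[cap],0),np.nanpercentile(P[cap],[1,99],axis=0))
for nm,k in(("red",red),("blue",blue)): print(nm,k.sum(),np.nanmean(P[k],0), np.argwhere(k).mean(0))
E
```

```text
4.3833 [ 0.51655181 -0.05229235  0.20076319] [ 0.03446142  0.18905729 -0.40585866] [ 12.2  13.8 -17.9   0.  -58.3  56.9] 0.4485161328262656
top release_top 0.8 [195.9, 219.1] [0.58399957 0.07167294 0.12689645]
wrist caddy_front 0.89 [290.3, 206.4] [ 0.51186977 -0.05838354  0.0534039 ]
wrist dial_grip 0.67 [283.2, 202.6] [ 0.52321139 -0.05384143  0.09129802]
wrist release_top 0.8 [87.4, 198.5] [0.58540091 0.06841037 0.12984282]
cap 902 [ 0.51914401 -0.05184628  0.09319128] [[ 0.50526233 -0.06505027  0.08541012]
 [ 0.53185595 -0.03825458  0.09550005]]
red 653 [ 0.57279321 -0.21357522  0.0739289 ] [ 72.45635528 443.78407351]
blue 1415 [0.58527219 0.07038333 0.12989122] [199.46077739  84.74628975]
```

View pics/w1.png

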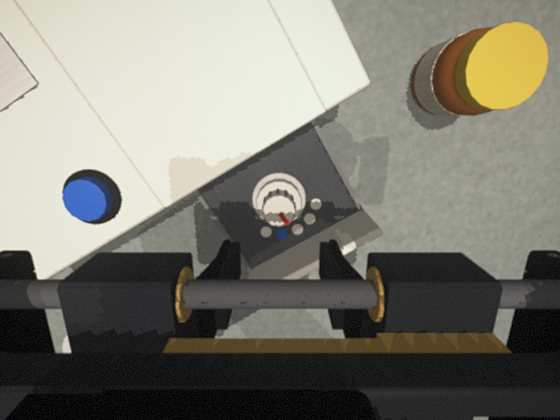

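The caddy is out and the dial is at pixel (279, 203). Its red stripe is near (285, 218). The dots are white at (315, 203), (310, 218) and (297, 229), blue at (282, 233), and white at (265, 231).

```bash
python3 - <<'E'
from h import *
s=sense(); c=capture("wrist");P=cloud(c,s)
f=c["frame"].astype(int); D=np.hypot(P[...,0]-.518,P[...,1]+.052)<.05
red=D&(f[...,0]>f[...,1]+50)&(f[...,0]>f[...,2]+50); blue=D&(f[...,2]>f[...,0]+40)
cap=(P[...,2]>.086)&(P[...,2]<.097)&(np.hypot(P[...,0]-.518,P[...,1]+.052)<.02)
(x,y),r=cv2.minEnclosingCircle((P[cap][:,:2]*1000).astype(np.float32)); print("cap",x,y,r,np.median(P[cap][:,2]))
X=np.array([.985,.17]);Y=np.array([-.17,.985])
for nm,k in(("red",red),("redcap",red&(P[...,2]>.086)),("redskirt",red&(P[...,2]<.08)),("blue",blue)):
    if not k.sum(): continue
    p=np.median(P[k],0); d=p[:2]-[x/1000,y/1000]; print(nm,k.sum(),p,"ang from -x, cw+ :", .9+np.arctan2(d@Y,-d@X), np.hypot(*d))
cv2.imwrite("pics/w2.png",cv2.resize(c["frame"][140:270,200:370,::-1],None,fx=4,fy=4,interpolation=cv2.INTER_CUBIC))
E
```

```text
cap 517.602294921875 -50.45610809326172 14.802535057067871 0.09322313928230375
red 73 [ 0.50801336 -0.05212925  0.09383183] ang from -x, cw+ : 0.8981575790792734 0.00973381560238531
redcap 63 [ 0.50939402 -0.0520828   0.09401267] ang from -x, cw+ : 0.8752627483555285 0.008367910232188585
redskirt 10 [ 0.49411097 -0.053599    0.06117853] ang from -x, cw+ : 0.9379053381401747 0.02370063859317493
blue 88 [ 0.48290105 -0.04046822  0.05306267] ang from -x, cw+ : 1.3511553387802864 0.036110027833209775
```

View pics/w2.png

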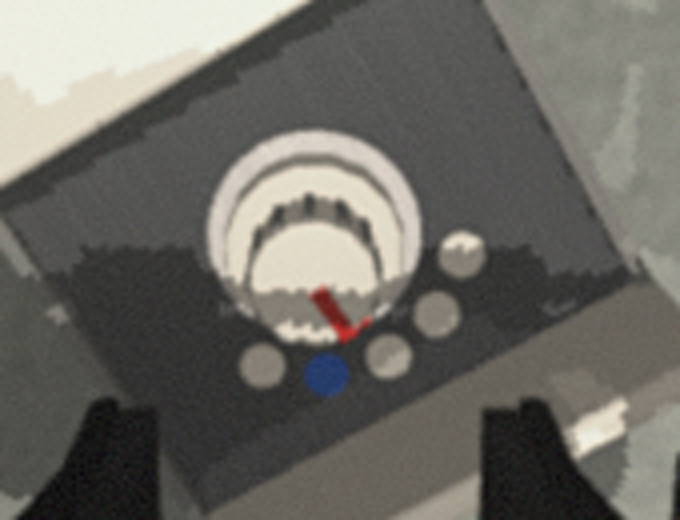

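The dial sits at 0.90: the pointer measures 0.88–0.94 and the blue dot 1.351, which fits. I need 0.45 rad clockwise. Descending onto the cap.

>>> drive_tool(rows=[[48,0.5,1.3,-30,0,0,0],[48,0,0,-30,0,0,0],[48,0,0,-25,0,0,0],[48,0,0,-15,0,0,0],[48,0,0,-12,0,0,0]])

```text
time_s: 5.25
tcp_pos: [0.5156, -0.0509, 0.0866]
ee_rot: [[0.934, -0.357, -0.003], [-0.357, -0.934, -0.0], [-0.002, 0.001, -1.0]]
wrist_force: [-0.7, -0.5, 0.8]
gripper_width: 0.482
gripper_force: 0.0
```

>>> drive_tool(rows=[[0,0,0,0,0,0,0],[0,0,0,0,0,0,0],[0,0,0,0,0,0,0],[0,0,0,0,0,0,0],[0,0,0,0,0,0,0]])

```text
time_s: 5.67
tcp_pos: [0.517, -0.0507, 0.0894]
ee_rot: [[0.934, -0.357, 0.002], [-0.357, -0.934, 0.0], [0.002, -0.001, -1.0]]
wrist_force: [1.0, 0.4, -0.8]
gripper_width: 0.316
gripper_force: 30.0
```

>>> drive_tool(rows=[[0,0,0,-4,0,0,0],[0,0,0,-4,0,0,0],[0,0,0,-2.5,0,0,0],[0,0,0,0,0,0,0],[0,0,0,0,0,0,0]])

```text
time_s: 6.08
tcp_pos: [0.5172, -0.0507, 0.0792]
ee_rot: [[0.934, -0.356, 0.002], [-0.356, -0.934, -0.0], [0.002, -0.0, -1.0]]
wrist_force: [-2.9, 1.9, 9.0]
gripper_width: 0.314
gripper_force: 30.0
```

Force is 9 N, so the dial is fully in. Turning clockwise.

>>> drive_tool(rows=[[0,0,0,0,0,0,-0.09],[0,0,0,0,0,0,-0.09],[0,0,0,0,0,0,-0.09],[0,0,0,0,0,0,-0.09],[0,0,0,0,0,0,-0.09]])

```text
time_s: 6.5
tcp_pos: [0.517, -0.051, 0.0792]
ee_rot: [[0.683, -0.73, 0.001], [-0.73, -0.683, -0.001], [0.001, -0.001, -1.0]]
wrist_force: [-1.9, 1.2, 9.1]
gripper_width: 0.311
gripper_force: 30.0
```

>>> drive_tool(rows=[[0,0,0,0,0,0,0],[0,0,0,0,0,0,0]])

```text
time_s: 6.67
tcp_pos: [0.517, -0.051, 0.0792]
ee_rot: [[0.686, -0.727, 0.001], [-0.727, -0.686, -0.001], [0.001, -0.001, -1.0]]
wrist_force: [-1.8, 0.5, 10.0]
gripper_width: 0.309
gripper_force: 30.0
```

Turned 0.45 rad. Raising the dial while still gripped, then opening and climbing to look.

>>> drive_tool(rows=[[0,0,0,4,0,0,0],[0,0,0,4,0,0,0],[0,0,0,2.5,0,0,0],[0,0,0,0,0,0,0],[48,0,0,0,0,0,0]])

```text
time_s: 7.08
tcp_pos: [0.5164, -0.0509, 0.0884]
ee_rot: [[0.686, -0.728, 0.0], [-0.728, -0.686, 0.0], [-0.0, -0.0, -1.0]]
wrist_force: [-0.7, 0.5, -0.2]
gripper_width: 0.339
gripper_force: 0.0
```

>>> drive_tool(rows=[[48,0,0,0,0,0,0],[48,0,0,0,0,0,0],[48,0,0,20,0,0,0],[48,0,0,40,0,0,0],[48,0,0,40,0,0,0]])

```text
time_s: 7.5
tcp_pos: [0.5149, -0.051, 0.1877]
ee_rot: [[0.686, -0.728, -0.006], [-0.728, -0.686, -0.001], [-0.003, 0.005, -1.0]]
wrist_force: [0.8, 0.5, 0.7]
gripper_width: 0.472
gripper_force: 0.0
```

>>> drive_tool(rows=[[48,0,0,10,0,0,0],[48,0,0,0,0,0,0],[48,0,0,0,0,0,0]])

```text
time_s: 7.75
tcp_pos: [0.5161, -0.0506, 0.1985]
ee_rot: [[0.686, -0.728, 0.0], [-0.728, -0.686, 0.001], [-0.0, -0.001, -1.0]]
wrist_force: [0.1, 0.3, -0.2]
gripper_width: 0.482
gripper_force: 0.0
```

```bash
python3 - <<'E'
from h import *
s=sense(); c=capture("wrist");P=cloud(c,s); print(s["time_s"],s["tcp_pos"],s["wrist_force"],np.round(s["joints"],1))
f=c["frame"].astype(int); D=np.hypot(P[...,0]-.518,P[...,1]+.052)<.05
red=D&(f[...,0]>f[...,1]+50)&(f[...,0]>f[...,2]+50); blue=D&(f[...,2]>f[...,0]+40)
cap=(P[...,2]>.083)&(P[...,2]<.097)&(np.hypot(P[...,0]-.518,P[...,1]+.052)<.02)
(x,y),r=cv2.minEnclosingCircle((P[cap][:,:2]*1000).astype(np.float32)); print("cap",x,y,r,np.median(P[cap][:,2]))
X=np.array([.985,.17]);Y=np.array([-.17,.985])
for nm,k in(("red",red),("redcap",red&(P[...,2]>.083)),("redskirt",red&(P[...,2]<.08)),("blue",blue)):
    if not k.sum(): continue
    p=np.median(P[k],0); d=p[:2]-[x/1000,y/1000]; print(nm,k.sum(),p,"dial:", .9+np.arctan2(d@Y,-d@X), np.hypot(*d))
cv2.imwrite("pics/w3.png",cv2.resize(c["frame"][100:300,150:410,::-1],None,fx=3,fy=3,interpolation=cv2.INTER_CUBIC)[:600])
E
```

```text
7.75 [ 0.51612961 -0.05059746  0.19846499] [ 0.11360574  0.33539534 -0.24099959] [ 12.3  13.9 -18.1  -0.1 -58.1  31. ]
cap 517.894287109375 -50.448890686035156 14.91919994354248 0.09323320164554533
red 53 [ 0.5092064  -0.04889602  0.09404839] dial: 1.2477770011322618 0.008825580383146875
redcap 53 [ 0.5092064  -0.04889602  0.09404839] dial: 1.2477770011322618 0.008825580383146875
blue 89 [ 0.48282202 -0.04051262  0.05307619] dial: 1.346979107740986 0.03645262046899139
```

View pics/w3.png

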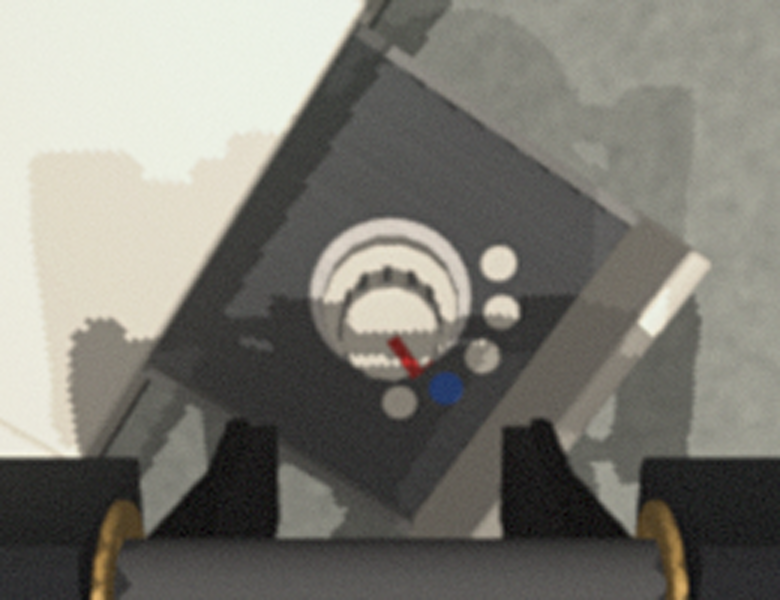

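The stripe (crop 405, 357) now points at the blue dot (445, 388), and the cap is back at its original height. I'll check the stripe's own direction to get a tighter angle.

```bash
python3 - <<'E'
from h import *
X=np.array([.985,.17]);Y=np.array([-.17,.985])
s=sense()
for i in range(2):
    c=capture("wrist");P=cloud(c,s)
    f=c["frame"].astype(int); D=np.hypot(P[...,0]-.518,P[...,1]+.052)<.05
    v,u=np.nonzero(D&(f[...,0]>f[...,1]+40)&(f[...,0]>f[...,2]+40))
    # project on plane z=.091
    R,t=cam2w(c,s); d=np.stack([(u-c["cx"])/c["fx"],(v-c["cy"])/c["fy"],np.ones(len(u))],-1)@R.T
    p=(t+d*((.091-t[2])/d[:,2])[:,None])[:,:2]; 
    a=np.linalg.svd(p-p.mean(0))[2][0]; a=a*np.sign(-a@X); print(len(u),p.mean(0),.9+np.arctan2(a@Y,-a@X))
E
```

```text
77 [ 0.50068184 -0.03844812] 0.23405575963589298
71 [ 0.5012753  -0.04407405] 0.9674409575220395
```

```bash
python3 - <<'E'
from h import *
X=np.array([.985,.17]);Y=np.array([-.17,.985])
s=sense()
for i in range(3):
    c=capture("wrist");P=cloud(c,s)
    f=c["frame"].astype(int); D=np.hypot(P[...,0]-.518,P[...,1]+.052)<.05
    m=(D&(f[...,0]>f[...,1]+45)&(f[...,0]>f[...,2]+45)).astype(np.uint8)
    n,L,S,_=cv2.connectedComponentsWithStats(m); v,u=np.nonzero(L==1+S[1:,4].argmax())
    R,t=cam2w(c,s); d=np.stack([(u-c["cx"])/c["fx"],(v-c["cy"])/c["fy"],np.ones(len(u))],-1)@R.T
    p=(t+d*((.091-t[2])/d[:,2])[:,None])[:,:2]
    a=np.linalg.svd(p-p.mean(0))[2][0]; a=a*np.sign(-a@X); q=p.mean(0)-[.517,-.051]
    print(len(u),p.mean(0),u.mean(),v.mean(),"dir",.9+np.arctan2(a@Y,-a@X),"pos",.9+np.arctan2(q@Y,-q@X))
E
```

```text
64 [ 0.50920496 -0.04795479] 282.984375 218.671875 dir 1.2838109629450833 pos 1.4433337732099727
61 [ 0.50912555 -0.0478901 ] 283.0 218.78688524590163 dir 1.2915732515628784 pos 1.4470381079163612
63 [ 0.50879289 -0.0479846 ] 283.36507936507934 218.96825396825398 dir 1.2542604337692058 pos 1.4230074008520734
```

Everything agrees with a click at 1.35, within the play. Next I'll shut the fingers, square up to the front and move in front of the panel.

>>> drive_tool(rows=[[0,-14,-2.5,0,0,0,0.123],[0,-14,-2.5,0,0,0,0.123],[0,-14,-2.5,0,0,0,0.123],[0,-14,-2.5,0,0,0,0.123],[0,-14,-2.5,0,0,0,0.123]])

```text
time_s: 8.47
tcp_pos: [0.4455, -0.0635, 0.1978]
ee_rot: [[0.981, -0.193, -0.001], [-0.193, -0.981, -0.0], [-0.001, 0.001, -1.0]]
wrist_force: [0.8, -0.1, -0.1]
gripper_width: 0.188
gripper_force: 0.0
```

>>> drive_tool(rows=[[0,-14,-2.5,0,0,0,0.123],[0,-12,-2.5,0,0,0,0.123],[0,0,0,0,0,0,0.123],[0,0,0,0,0,0,0],[0,0,0,0,0,0,0]])

```text
time_s: 8.88
tcp_pos: [0.4205, -0.0683, 0.1983]
ee_rot: [[0.986, 0.165, -0.0], [0.165, -0.986, -0.0], [-0.0, 0.0, -1.0]]
wrist_force: [-0.2, 0.7, 0.8]
gripper_width: 0.002
gripper_force: 0.0
```

```bash
python3 - <<'E'
from h import *
s=sense(); c=capture("wrist");P=cloud(c,s); print(s["time_s"],s["tcp_pos"],np.round(s["joints"],1),np.round(s["ee_rot"],3).tolist(),s["gripper_width"])
X=np.array([.985,.17]);Y=np.array([-.17,.985])
p=np.array([s["tcp_pos"][0]-.673,s["tcp_pos"][1]-.0515]); print("tcp chiller",p@X,p@Y)
for m in masks_of("caddy_front",c)[:1]:
    Q=P[m["region"]]; Q=Q[(Q[:,2]>.097)&(Q[:,2]<.11)]; q=Q[:,:2]-[.673,.0515]; print(m["p"],len(Q),np.percentile(q@X,[2,50,98]),np.percentile(q@Y,[2,50,98]))
save(c,"w4")
E
```

```text
8.8833 [ 0.42049694 -0.06833727  0.19834648] [ 12.8   4.7 -29.6   0.  -55.7  86.7] [[0.986, 0.165, -0.0], [0.165, -0.986, -0.0], [-0.0, 0.0, -1.0]] 0.0016716981647378936
tcp chiller -0.2690878540512335 -0.07511419409444488
0.86 1902 [-0.22776316 -0.22366287 -0.22029359] [-0.13616208 -0.07376665 -0.01118723]
```

View pics/w4.png

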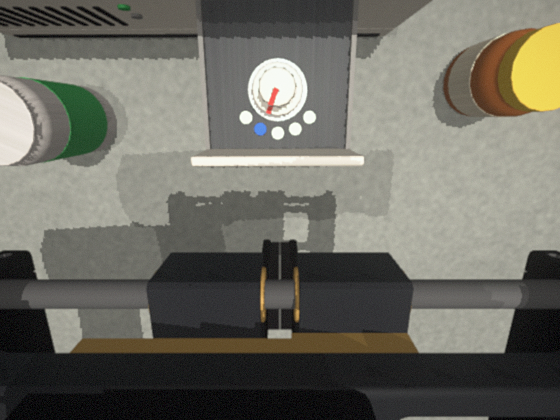

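The view is clear: the red stripe runs from (277, 90) to (268, 113), pointing at the blue dot (260, 129). The panel (row 160) is ahead of and centred on the shut fingers. Descending, then pushing.

>>> drive_tool(rows=[[0,0,0,-35,0,0,0],[0,0,0,-35,0,0,0],[0,0,0,-30,0,0,0],[0,0,0,-9,0,0,0],[0,0,0,0,0,0,0]])

```text
time_s: 9.4
tcp_pos: [0.4187, -0.0687, 0.0868]
ee_rot: [[0.986, 0.166, -0.007], [0.166, -0.986, -0.001], [-0.007, 0.0, -1.0]]
wrist_force: [0.9, 0.6, -0.1]
gripper_width: 0.005
gripper_force: 0.0
```

>>> drive_tool(rows=[[0,14.8,2.5,0,0,0,0],[0,9.8,1.7,0,0,0,0],[0,9.8,1.7,0,0,0,0],[0,9.8,1.7,0,0,0,0],[0,9.8,1.7,0,0,0,0]])

```text
time_s: 9.82
tcp_pos: [0.4747, -0.0591, 0.09]
ee_rot: [[0.986, 0.168, -0.001], [0.168, -0.986, -0.0], [-0.001, -0.0, -1.0]]
wrist_force: [-3.5, -0.8, 3.0]
gripper_width: 0.003
gripper_force: 1.8
```

>>> drive_tool(rows=[[0,9.8,1.7,0,0,0,0],[0,9.8,1.7,0,0,0,0],[0,9.8,1.7,0,0,0,0],[0,9.8,1.7,0,0,0,0],[0,9.8,1.7,0,0,0,0]])

```text
time_s: 10.23
tcp_pos: [0.5241, -0.0505, 0.0895]
ee_rot: [[0.986, 0.168, -0.001], [0.168, -0.986, -0.0], [-0.001, 0.0, -1.0]]
wrist_force: [-4.3, -1.0, 2.8]
gripper_width: 0.003
gripper_force: 2.3
```

>>> drive_tool(rows=[[0,9.8,1.7,0,0,0,0],[0,9.8,1.7,0,0,0,0],[0,5.9,1,0,0,0,0],[0,3,0.5,0,0,0,0],[0,3,0.5,0,0,0,0]])

```text
time_s: 10.65
tcp_pos: [0.5552, -0.0452, 0.0893]
ee_rot: [[0.986, 0.168, -0.001], [0.168, -0.986, -0.0], [-0.001, 0.0, -1.0]]
wrist_force: [-4.5, -1.6, 1.0]
gripper_width: 0.011
gripper_force: 2.0
```

>>> drive_tool(rows=[[0,2,0.3,0,0,0,0],[0,1,0.2,0,0,0,0],[0,1,0.2,0,0,0,0],[0,1,0.2,0,0,0,0],[0,0,0,0,0,0,0]])

```text
time_s: 11.07
tcp_pos: [0.5567, -0.0449, 0.0892]
ee_rot: [[0.986, 0.168, -0.008], [0.168, -0.986, -0.001], [-0.008, -0.0, -1.0]]
wrist_force: [-11.4, -1.2, 8.6]
gripper_width: 0.006
gripper_force: 5.9
```

>>> drive_tool(rows=[[0,1.5,0.2,0,0,0,0],[0,1.5,0.3,0,0,0,0],[0,0,0,0,0,0,0]])

```text
time_s: 11.32
tcp_pos: [0.5566, -0.0449, 0.0892]
ee_rot: [[0.986, 0.167, -0.015], [0.167, -0.986, -0.002], [-0.015, -0.001, -1.0]]
wrist_force: [-18.5, -1.7, 14.2]
gripper_width: 0.007
gripper_force: 9.4
```

>>> drive_tool(rows=[[0,1.5,0.3,0,0,0,0],[0,1.5,0.2,0,0,0,0],[0,0,0,0,0,0,0]])

```text
time_s: 11.57
tcp_pos: [0.5566, -0.0449, 0.0893]
ee_rot: [[0.986, 0.167, -0.022], [0.167, -0.986, -0.003], [-0.022, -0.001, -1.0]]
wrist_force: [-25.1, -0.7, 19.9]
gripper_width: 0.006
gripper_force: 12.9
```

It's at a hard stop with 25 N and no further motion. Backing off to check the latch.

>>> drive_tool(rows=[[0,-6,-1,0,0,0,0],[0,-10,-1.7,0,0,0,0],[0,-20,-3.4,0,0,0,0],[0,-30,-5,0,0,0,0],[0,-20,-3,0,0,0,0]])

```text
time_s: 11.98
tcp_pos: [0.4798, -0.057, 0.0895]
ee_rot: [[0.986, 0.168, 0.003], [0.168, -0.986, 0.001], [0.003, -0.001, -1.0]]
wrist_force: [-1.0, -0.1, -0.1]
gripper_width: 0.01
gripper_force: 0.0
```

>>> drive_tool(rows=[[0,0,0,30,0,0,0],[0,0,0,40,0,0,0],[0,0,0,40,0,0,0],[0,0,0,0,0,0,0],[0,0,0,0,0,0,0]])

```text
time_s: 12.4
tcp_pos: [0.4832, -0.0564, 0.2027]
ee_rot: [[0.986, 0.169, 0.011], [0.169, -0.986, 0.002], [0.011, -0.0, -1.0]]
wrist_force: [-0.7, -1.2, -1.1]
gripper_width: 0.001
gripper_force: 0.0
```

```bash
python3 - <<'E'
from h import *
X=np.array([.985,.17]);Y=np.array([-.17,.985])
s=sense(); print(s["time_s"],s["tcp_pos"],s["wrist_force"])
for n in("side","top","wrist"):
    c=capture(n);P=cloud(c,s)
    for l in("caddy_front","release_top"):
      for m in masks_of(l,c)[:1]:
        Q=P[m["region"]]; q=Q[:,:2]-[.673,.0515]; print(n,l,m["p"],np.nanpercentile(q@X,[5,50,95]),np.nanmedian(Q,0))
save(c,"w5")
E
```

```text
12.4 [ 0.48323093 -0.05642501  0.20267797] [-0.74825385 -1.17846335 -1.13445944]
side caddy_front 0.88 [-0.12171353 -0.12034308 -0.11846471] [ 0.56991984 -0.05944982  0.06999539]
side release_top 0.41 [-0.08914445 -0.08214732 -0.07326953] [0.58622283 0.06962559 0.12606082]
top caddy_front 0.7 [-0.1202782  -0.12013076 -0.11966824] [ 0.56803346 -0.04614501  0.07766403]
top release_top 0.61 [-0.09828779 -0.08541865 -0.07191371] [0.58261501 0.0703798  0.12656127]
wrist caddy_front 0.92 [-0.113783   -0.11360081 -0.11318656] [ 0.56930328 -0.0159099   0.09710602]
wrist release_top 0.89 [-0.09220184 -0.0792697  -0.06642872] [0.58904344 0.07156506 0.13547153]
```

View pics/w5.png

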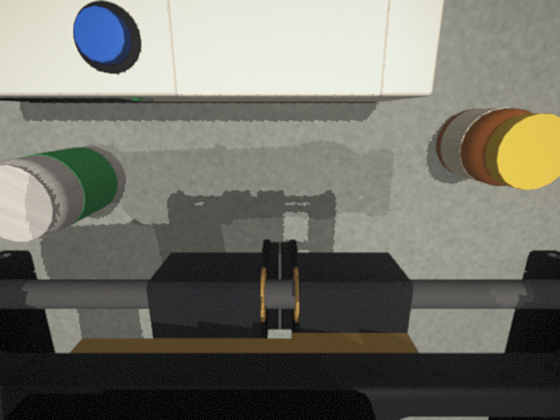

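The caddy is flush at chiller x = -0.120 and stayed there with nothing holding it. The button is up at pixel (105, 36), z 0.126. The jar and can still stand where they were, and the arm touches nothing. Handing in.

```bash
python3 -c "from station import finish_job; print(finish_job())"
```

```text
the job is handed in; nothing more can be done
None
```

I handed the job in at 12.4 s: the caddy popped out, I turned the dial to the blue mark, where it clicked back up, and the caddy is latched flush with the button up. The jar and can weren't touched; I never went near the tub, but didn't measure it again at the end. The hand-in gave no verdict.

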